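# Riddle weld coupons out of the slugs and spray them

### The job

Tip the contents of the green tip tray onto the bar grate by swinging its handle right up and over, and lower the tray level again; the little slugs must all end up in the catch box below the bars. Pick the weld coupons that stay on top off the bars and lay every one of them flat in the drip tray, none on top of another; only then press the spray can's nozzle cap right down for a moment and let it spring up. Leave the torch, the weld gauge and the mug where they stand.

Things in the scene. Friction and masses are not known exactly. Their poses are not given: they have to be found in the camera images.
- tiptray (a joint): hinge of the green sheet-metal tip tray, rad. 0 = level (rests there on its stop), 1.35 = tipped up as far as it goes, its outer (handle) side swung up and over towards the bars so that its contents slide off its open edge. Hinge nearly free; the tray (0.5 kg) falls back to 0 wherever it is let go.
- tiptray_handle (a point): middle of the tip tray's handle: a round steel bar, 12 mm diameter, 136 mm long, parallel to the hinge, 40 mm clear of the tray's outer wall, carried by two arms at 60 mm either side of the middle. The bar turns freely in a loose grip. This point is 164 mm from the hinge line (outward) and 27 mm above it when the tray is level; it swings about the hinge line.
- tiptray_hinge (a point): middle of the tip tray's hinge line, 110 mm above the bench. Its axes are those of the grate: x along the hinge line, y from the tray towards the bars, z up. The level tray's floor is at this height and reaches 120 mm to -y from here, 272 mm wide inside, with 25 mm walls on three sides and none at the hinge.
- grate (a point): middle of the bar grate, at the top of the bars, 48 mm above the bench. z up, y along the bars (away from the tip tray). Ten round bars, 6 mm thick with 20 mm gaps, fill an opening 280 mm (x) by 192 mm (y) over a closed catch box (floor 4 mm above the bench). A rim stands 8 mm above the bars on three sides, and on the tip tray's side (y = -99 mm) a wall stands 52 mm above the bars.
- driptray_floor (a point): middle of the floor of a square low steel drip tray fixed on the bench, inside 202 x 202 mm, floor 4 mm above the bench, rim 10 mm above the floor and 4 mm thick. x and y along its sides, z up.
- cap (a joint): travel of the spray can's white nozzle cap, m: 0 = up, 0.006 = fully down. Sprung: 1.8 N to start, 5.4 N fully down.
- cap_top (a point): middle of the top of the nozzle cap, a round white button 26 mm across on top of a fixed upright aerosol can (66 mm diameter, in a heavy 100 mm square foot) beside the drip tray; about 217 mm above the bench when up; moves down with the cap.
- coupon1_c (a point): centre of a weld coupon (there may be three or four): a piece of rectangular steel tube, grey, with a weld bead round its middle, 46 mm (own x) by 58 mm (own y) by 28 mm thick (own z), 80 to 150 g; cannot pass the bars. Starts in the tip tray. None if absent.
- coupon2_c (a point): centre of a weld coupon (there may be three or four): a piece of rectangular steel tube, grey, with a weld bead round its middle, 46 mm (own x) by 58 mm (own y) by 28 mm thick (own z), 80 to 150 g; cannot pass the bars. Starts in the tip tray. None if absent.
- coupon3_c (a point): centre of a weld coupon (there may be three or four): a piece of rectangular steel tube, grey, with a weld bead round its middle, 46 mm (own x) by 58 mm (own y) by 28 mm thick (own z), 80 to 150 g; cannot pass the bars. Starts in the tip tray. None if absent.
- coupon4_c (a point): centre of a weld coupon (there may be three or four): a piece of rectangular steel tube, grey, with a weld bead round its middle, 46 mm (own x) by 58 mm (own y) by 28 mm thick (own z), 80 to 150 g; cannot pass the bars. Starts in the tip tray. None if absent.
- slug1_c (a point): centre of a punch slug (there may be three to five): a small dark steel cylinder, 13 mm diameter, 11 mm long (own z), 12 g; falls through the gaps between the bars. Starts in the tip tray. None if absent.
- slug2_c (a point): centre of a punch slug (there may be three to five): a small dark steel cylinder, 13 mm diameter, 11 mm long (own z), 12 g; falls through the gaps between the bars. Starts in the tip tray. None if absent.
- slug3_c (a point): centre of a punch slug (there may be three to five): a small dark steel cylinder, 13 mm diameter, 11 mm long (own z), 12 g; falls through the gaps between the bars. Starts in the tip tray. None if absent.
- slug4_c (a point): centre of a punch slug (there may be three to five): a small dark steel cylinder, 13 mm diameter, 11 mm long (own z), 12 g; falls through the gaps between the bars. Starts in the tip tray. None if absent.
- slug5_c (a point): centre of a punch slug (there may be three to five): a small dark steel cylinder, 13 mm diameter, 11 mm long (own z), 12 g; falls through the gaps between the bars. Starts in the tip tray. None if absent.
- torch: black hand torch standing on end, 36 mm across, 125 mm tall; origin at its foot. Not part of the job.
- gauge: flat steel weld gauge 70 x 40 x 12 mm; origin under its centre. Not part of the job.
- mug: white mug, 80 mm across, 90 mm tall; origin at its foot. Not part of the job.
There are look-alikes about, which are no part of the job. Leave any pink look-alike of the part that bears coupon2_c alone.

How it is judged:
On the way, in this order (a step that is already met when the one before it is completed fails the run):
1. the tip tray is tipped right up (value of joint tiptray above 1.05 rad), for 0.1 s.
2. the tip tray is level again and everything is out of it (value of joint tiptray below 0.08 rad and y of each of coupon1_c, coupon2_c, coupon3_c, coupon4_c, slug1_c, slug2_c, slug3_c, slug4_c, slug5_c in the frame of grate above -0.105 m), for 0.2 s.
3. every coupon lies flat in the drip tray, none on another (x of coupon1_c in the frame of driptray_floor between -0.1 and 0.1 m and y of coupon1_c in the frame of driptray_floor between -0.1 and 0.1 m and z of coupon1_c in the frame of driptray_floor between 0.008 and 0.021 m and angle between the z axis of each of coupon1_c, coupon2_c, coupon3_c, coupon4_c and the z axis of driptray_floor, either way round below 0.2 rad and x of coupon2_c in the frame of driptray_floor between -0.1 and 0.1 m and y of coupon2_c in the frame of driptray_floor between -0.1 and 0.1 m and z of coupon2_c in the frame of driptray_floor between 0.008 and 0.021 m and x of coupon3_c in the frame of driptray_floor between -0.1 and 0.1 m and y of coupon3_c in the frame of driptray_floor between -0.1 and 0.1 m and z of coupon3_c in the frame of driptray_floor between 0.008 and 0.021 m and x of coupon4_c in the frame of driptray_floor between -0.1 and 0.1 m and y of coupon4_c in the frame of driptray_floor between -0.1 and 0.1 m and z of coupon4_c in the frame of driptray_floor between 0.008 and 0.021 m), for 0.2 s.
4. the nozzle cap is pressed right down (value of joint cap above 0.004 m), for 0.15 s.
At the end, for the whole second after the job is handed in: Every coupon lies flat (within 0.2 rad) and still in the drip tray, centre within 100 mm of its middle along each side, none on another; every slug is below the bars in the catch box; the tip tray is level (under 0.08 rad); the nozzle cap is up (under 1.5 mm) (all of step 3 and x of slug1_c in the frame of grate between -0.142 and 0.142 m and y of slug1_c in the frame of grate between -0.098 and 0.098 m and z of each of slug1_c, slug2_c, slug3_c, slug4_c, slug5_c in the frame of grate below -0.008 m and x of slug2_c in the frame of grate between -0.142 and 0.142 m and y of slug2_c in the frame of grate between -0.098 and 0.098 m and x of slug3_c in the frame of grate between -0.142 and 0.142 m and y of slug3_c in the frame of grate between -0.098 and 0.098 m and x of slug4_c in the frame of grate between -0.142 and 0.142 m and y of slug4_c in the frame of grate between -0.098 and 0.098 m and x of slug5_c in the frame of grate between -0.142 and 0.142 m and y of slug5_c in the frame of grate between -0.098 and 0.098 m and value of joint tiptray below 0.08 rad and value of joint cap below 0.0015 m and linear speed of each of coupon1, coupon2, coupon3, coupon4 below 0.03 m/s); the robot touches nothing.
It fails at once if the nozzle cap is pressed while a coupon is still in the tip tray or on the grate (value of joint cap above 0.003 m and ((x of coupon1_c in the frame of grate between -0.14 and 0.14 m and y of coupon1_c in the frame of grate below 0.09 m and z of coupon1_c in the frame of grate above 0 m) or (x of coupon2_c in the frame of grate between -0.14 and 0.14 m and y of coupon2_c in the frame of grate below 0.09 m and z of coupon2_c in the frame of grate above 0 m) or (x of coupon3_c in the frame of grate between -0.14 and 0.14 m and y of coupon3_c in the frame of grate below 0.09 m and z of coupon3_c in the frame of grate above 0 m) or (x of coupon4_c in the frame of grate between -0.14 and 0.14 m and y of coupon4_c in the frame of grate below 0.09 m and z of coupon4_c in the frame of grate above 0 m))).
It fails at once if a bystander (torch, weld gauge, mug) is shifted more than 40 mm (distance of any of torch, gauge, mug from where it was at the start of the episode above 0.04 m).
Of coupon1, coupon2, coupon3, coupon4 only 3 to 4 are there at a start; the rules pass over those that are not, and their reading is None.
Of slug1, slug2, slug3, slug4, slug5 only 3 to 5 are there at a start; the rules pass over those that are not, and their reading is None.
At some moment in a run one of coupon1, coupon2, coupon3, coupon4 may be knocked a few centimetres aside while the robot is not near it.
Once in a run the grip may slacken for a moment while it holds something.
It also fails if it takes over 200 s, if anything falls off the work surface, if the arm or the gripper's body presses on something with over 40 N, if the wrist force passes 120 N, or if a joint passes its speed limit or range.

### The arm

A 7-joint arm with a two-finger parallel gripper is mounted at the origin on the work surface. World frame = base frame: x ahead of the robot, y to its left, z up, the work surface at z = 0. Lengths are in m, angles in rad, forces in N, time in s.
With the tool pointing down it reaches from about 0.4 to 0.9 m from the base axis. Payload 5.5 kg.
Tool frame: the origin (TCP) lies midway between the tips of the shut fingers; the grasp point (between the pads) lies 19 mm behind it (manip.grip_depth is the distance from the TCP to the grasp point, in m); z points along the fingers, y is the line along which they close (so a half turn about z gives the same grasp; the last joint's range is limited). The gripper opens to 92 mm and grips with 3 to 60 N. Pads are 19 mm wide; open, the fingers measure 130 mm over their backs; the gripper's body (75 mm by 190 mm) begins 47 mm behind the grasp point.
Start: joints at [-0.879, 0.501, -0.427, 1.55, 0.221, 1.138, -0.21], TCP at [0.27, 0.591, 0.227] pointing down, gripper open.
Joint ranges: [-2.88, 2.88], [-0.31, 2.03], [-1.54, 1.56], [0.2, 2.42], [-1.41, 4.55], [0.19, 2.02], [-2.57, 2.57]. Speed limits (rad/s): [2.57, 2.57, 3.14, 3.14, 3.14, 3.14, 3.14].

### API

Orientations are given as a unit quaternion [x, y, z, w].
In Python, from bench import manip, effector, viewer gives the robot as it stands. Calls block until the motion is done:
- manip.move_pose(position, orientation): joint-space move of the TCP to a pose.
- manip.servo_line(position, ori=None, vel=0.15): straight line of the TCP; ori=None keeps the orientation; vel is the mean speed in m/s.
- manip.movej(angles): joint-space move.
- effector.open_jaws() and effector.close(f_grip=None): open the fingers fully, or close them until they stop; f_grip is the grip in N (None keeps the last).
- manip.sleep(seconds).
- manip.solve_ik(position, orientation): joint angles nearest the present ones, or None.
- viewer.get_image(name): name is "scene" or "top" or "wrist"; returns the picture (400x640x3 uint8, red, green, blue); there is no depth.
- viewer.get_calibration(name): a dict with "vfov" (degrees; the focal length in pixels is half the picture's height over the tangent of half this angle, whatever the lens; pixels are square), "cx", "cy" (the principal point, pixels), "eye" and "attitude" of the camera in the world. Camera axes: x right, y down, z forward; pixel columns grow to the right and rows downward; lengths in m; the calibration is good to about 2 mm. A picture is of the moment at which its call begins: read the wrist's pose just before it. get_calibration takes no time and is no camera call; for the wrist camera it gives the pose at the moment of the call.
A pose or a line that the arm cannot do raises manip.PlanningError and nothing moves.
- manip.hand_in(): hands the job in; it is judged then, once.
Readings, each from a call of its own:
- manip.current_clock(): time.
- manip.current_q(): joint angles.
- manip.current_joint_velocities(): joint speeds.
- manip.current_tau(): joint torques, N m.
- manip.current_tool_pos(): TCP position.
- manip.current_tcp_rot(): TCP orientation.
- manip.current_force(): force on the tool from outside, world axes, zero at the start.
- manip.current_wrist_torque(): the same for the moment, N m.
- manip.current_finger_gap(): finger opening in m.
- manip.current_gripper_force(): force on a finger pad.
Only numpy, scipy, OpenCV 4.12 (cv2) and the standard library are available. Lean on these libraries where they do the work, as an engineer would, in place of code of your own. Each camera call takes 0.05 s, during which the arm holds its last target. There are 200 camera calls.

## Working session

There is one attempt and no reset: what is moved stays moved. The work goes in short steps, each a Python script; the robot and the scene stay as the last script left them, time stands still between calls to the robot, and variables do not carry over. Pictures are saved under pics/ and viewed, at most 16 in all, crops included, and the job is handed in when it is done.

```bash
mkdir -p pics; ls; python3 - <<'E'
from bench import manip, effector, viewer
import cv2
for n in ("top","scene"):
    im=viewer.get_image(n); cv2.imwrite(f"pics/{n}0.png",im[:,:,::-1]); print(n,viewer.get_calibration(n))
E
```

```text
pics
top {'vfov': 51.50474885768253, 'cx': 319.74234220137595, 'cy': 195.65314777319784, 'eye': array([0.40730275, 0.00638396, 1.46207255]), 'attitude': array([-0.70281705,  0.71015247, -0.02983289,  0.02901151])}
scene {'vfov': 47.52235803005752, 'cx': 318.73250010954024, 'cy': 199.5124954632576, 'eye': array([ 1.69557192, -0.43584837,  1.00778409]), 'attitude': array([ 0.72394056,  0.50835934, -0.26149069, -0.38613918])}
```

View pics/top0.png

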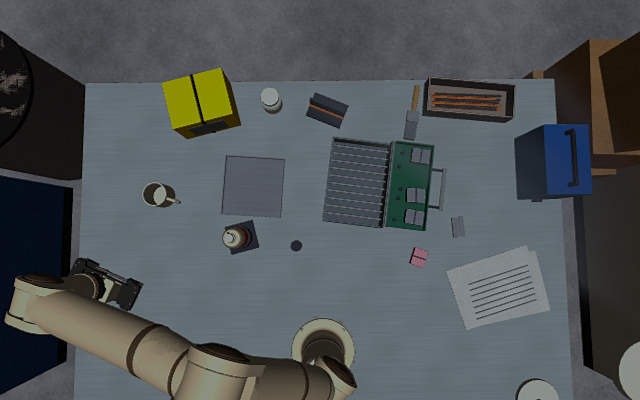

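View pics/scene0.png

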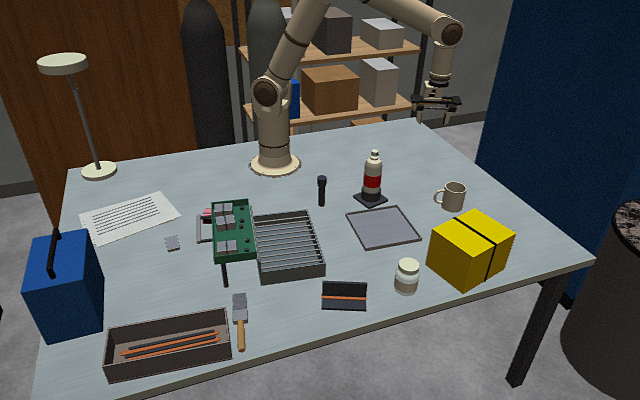

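Top view: tip tray at (411,187) with handle bar at (443,189), grate at (357,182), drip tray at (253,186), can at (237,237), torch (296,245), gauge (457,226) and mug (158,194). There are three grey coupons in the tray at (420,156), (414,195) and (414,216). The pink look-alike at (419,257) is to be left alone. I'll enlarge a crop to confirm.

```bash
cat > h.py <<'E'
from bench import manip, effector, viewer
import numpy as np, cv2
from scipy.spatial.transform import Rotation as R
def ray(cal,px):
    f=200/np.tan(np.radians(cal['vfov'])/2)
    px=np.atleast_2d(px).astype(float)
    d=np.c_[(px[:,0]-cal['cx'])/f,(px[:,1]-cal['cy'])/f,np.ones(len(px))]
    return R.from_quat(cal['attitude']).apply(d)
def onplane(cal,px,z):
    d=ray(cal,px); e=cal['eye']; return e+d*((z-e[2])/d[:,2])[:,None]
def project(cal,P):
    f=200/np.tan(np.radians(cal['vfov'])/2)
    c=R.from_quat(cal['attitude']).inv().apply(np.atleast_2d(P)-cal['eye'])
    return np.c_[cal['cx']+f*c[:,0]/c[:,2],cal['cy']+f*c[:,1]/c[:,2]]
def down(yaw,tilt=0):  # tool z down; closing line (tool y) along world angle yaw; 
    y=np.array([np.cos(yaw),np.sin(yaw),0]); z=np.array([0,0,-1.]); x=np.cross(y,z)
    r=R.from_matrix(np.c_[x,y,z]); return r
E
python3 - <<'E'
from h import *
im=cv2.imread("pics/top0.png")
cv2.imwrite("pics/crop1.png",cv2.resize(im[125:275,315:475],None,fx=5,fy=4,interpolation=cv2.INTER_CUBIC) if 0 else cv2.resize(im[130:270,315:475],None,fx=4.2,fy=4.2,interpolation=cv2.INTER_CUBIC))
cv2.imwrite("pics/crop2.png",cv2.resize(im[140:265,210:310],None,fx=4.5,fy=4.5,interpolation=cv2.INTER_CUBIC))
c=viewer.get_calibration("top")
g=cv2.cvtColor(im,cv2.COLOR_BGR2HSV)
m=cv2.inRange(g,(50,80,20),(95,255,255)); ys,xs=np.nonzero(m); print(len(xs),xs.min(),xs.max(),ys.min(),ys.max())
print(cv2.boxPoints(cv2.minAreaRect(np.c_[xs,ys].astype(np.float32))))
for p,z in [((253,186),.004),((357,182),.048),((443,189),.137),((237,237),.217),((296,245),.06),((389,186),.11)]: print(p,onplane(c,p,z))
E
```

```text
2302 326 433 109 230
[[326.00006 109.     ]
 [395.72522  72.93527]
 [465.99725 208.79456]
 [396.2721  244.85928]]
(253, 186) [[0.56563546 0.23965268 0.004     ]]
(357, 182) [[ 0.57097333 -0.12423432  0.048     ]]
(443, 189) [[ 0.53519654 -0.39185638  0.137     ]]
(237, 237) [[0.38976083 0.25292408 0.217     ]]
(296, 245) [[0.35872855 0.08564629 0.06      ]]
(389, 186) [[ 0.54951617 -0.22320904  0.11      ]]
```

View pics/crop1.png

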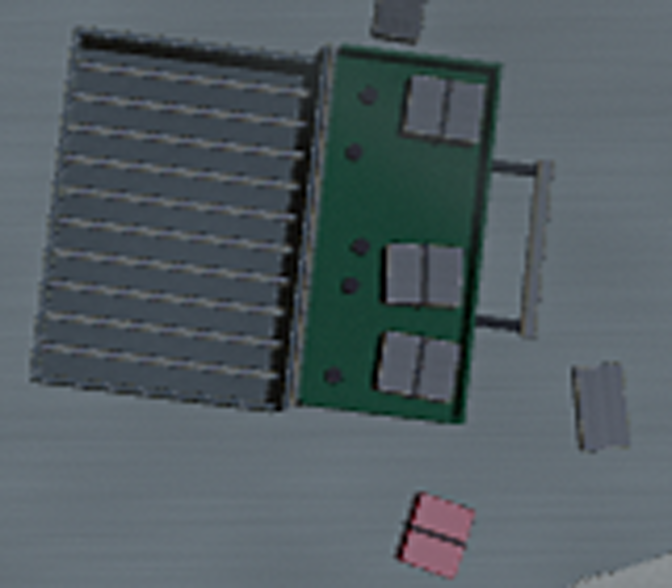

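View pics/crop2.png

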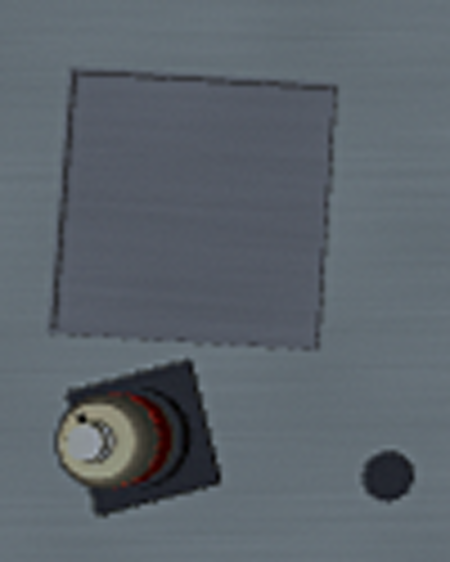

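Confirmed: three grey coupons and five dark slugs in the tray, the pink one outside it. The handle bar runs in the crop from (545,162) to (530,336). The drip tray corners and cap are clear in crop 2. Next I'll compute the frames and check IK along the handle arc.

```bash
python3 - <<'E'
from h import *
c=viewer.get_calibration("top")
p1=lambda x,y:(315+x/4.2,130+y/4.2)
p2=lambda x,y:(210+x/4.5,140+y/4.5)
h=onplane(c,[p1(545,162),p1(530,336)],.137); w=onplane(c,[p1(500,65),p1(465,422)],.135)
g=onplane(c,[p1(78,30),p1(320,55),p1(283,408),p1(32,380)],.056)
d=onplane(c,[p2(72,72),p2(337,88),p2(318,348),p2(52,330)],.014)
for n,a in (("handle",h),("wall",w),("grate",g),("drip",d)):
    v=a[0]-a[-1] if len(a)==2 else a[0]-a[3]
    print(n,a.mean(0).round(4),"len",np.linalg.norm(v).round(4),"yaw",np.arctan2(-v[1],v[0]).round(4) and (np.arctan2(v[1],v[0])).round(4))
    if len(a)==4: print("  other side",np.linalg.norm(a[1]-a[0]).round(4), np.linalg.norm(a[1]-a[2]).round(4))
print("cap",onplane(c,p2(85,441),.217), "torch",onplane(c,p2(388,475),.125))
yaw=np.arctan2(*(w[0]-w[1])[[1,0]])
G=np.array([np.cos(yaw),np.sin(yaw),0]); Y=np.array([-G[1],G[0],0]); Z=np.array([0,0,1.])
H=h.mean(0); hinge=H+Y*.164-Z*.027; print("hinge",hinge,"wall->handle",(w.mean(0)-H)@Y)
for pitch in (0.3,.6,.9,1.2):   # angle of tool below horizontal
  for s in (1,-1):
    z=Y*np.cos(pitch)-Z*np.sin(pitch); y=s*(Z*np.cos(pitch)+Y*np.sin(pitch)); x=np.cross(y,z)
    q=R.from_matrix(np.c_[x,y,z]).as_quat(); ok=[]
    for t in np.linspace(0,1.33,6):
        a=t+np.arctan2(27,164); P=hinge+.1662*(-np.cos(a)*Y+np.sin(a)*Z)
        ok.append(manip.solve_ik(P+.019*z,q) is not None)
    ok.append(manip.solve_ik(H-.1*z,q) is not None)
    print(pitch,s,ok)
E
```

```text
handle [ 0.5346 -0.3918  0.137 ] len 0.1345 yaw -0.1205
wall [ 0.5403 -0.3505  0.135 ] len 0.2769 yaw -0.1295
grate [ 0.5714 -0.1251  0.056 ] len 0.289 yaw -0.1419
  other side 0.1992 0.2903
drip [0.5632 0.2371 0.014 ] len 0.2028 yaw -0.0682
  other side 0.2085 0.2042
cap [[0.38703985 0.27713343 0.217     ]] torch [[0.35920447 0.08126979 0.125     ]]
hinge [ 0.55573434 -0.22915467  0.11      ] wall->handle 0.041670681224010776
0.3 1 [True, True, True, True, True, True, False]
0.3 -1 [True, True, True, True, True, True, False]
0.6 1 [True, True, True, True, True, True, True]
0.6 -1 [True, True, True, True, True, True, True]
0.9 1 [True, True, True, True, True, True, True]
0.9 -1 [True, True, True, True, True, True, True]
1.2 1 [True, True, True, True, True, True, True]
1.2 -1 [True, True, True, True, True, True, True]
```

```bash
cat >> h.py <<'E'
yaw=-0.130
G=np.array([np.cos(yaw),np.sin(yaw),0]); Y=np.array([-G[1],G[0],0]); Z=np.array([0,0,1.])
PITCH=.75
def hq(s,pitch=PITCH):
    z=Y*np.cos(pitch)-Z*np.sin(pitch); y=s*(Z*np.cos(pitch)+Y*np.sin(pitch))
    return R.from_matrix(np.c_[np.cross(y,z),y,z]).as_quat(), z
E
python3 - <<'E'
from h import *
H=np.array([.5346,-.3918,.137])
p=manip.current_tool_pos(); manip.servo_line([p[0],p[1],.45],vel=.2)
best=None
for s in (1,-1):
    q,z=hq(s); j=manip.solve_ik(H-.1*z,q); print(s,np.round(j,2))
    if j is not None and (best is None or abs(j[6])<abs(best[1][6])): best=(s,j)
s=best[0]; q,z=hq(s)
manip.move_pose(H-.1*z+[0,-.02,.2],q)
manip.servo_line(H-.1*z,vel=.2)
c=viewer.get_calibration("wrist"); im=viewer.get_image("wrist"); cv2.imwrite("pics/w1.png",im[:,:,::-1])
print(s,manip.current_tool_pos(),project(c,[H+.068*G,H-.068*G,H]),manip.current_clock(),manip.current_q())
E
```

```text
1 [ 1.32  1.23 -1.09  0.85  0.25  1.82  1.97]
-1 [ 0.76  1.06  0.46  0.89 -0.86  1.96 -0.59]Traceback (most recent call last):
  File "<stdin>", line 9, in <module>
bench.PlanningError: the arm cannot take that pose within its joint ranges
```

```bash
sed -i 's/PITCH=.75/PITCH=.9/' h.py; python3 - <<'E'
from h import *
H=np.array([.5346,-.3918,.137])
s=-1; q,z=hq(s); pre=H-.09*z
for dz in (.2,.15,.1,.06):
    if manip.solve_ik(pre+[0,0,dz],q) is not None: break
print(dz)
p=manip.current_tool_pos()
manip.move_pose([.5,-.1,.45],down(0).as_quat())   # high, clear transit
manip.move_pose(pre+[0,0,dz],q)
manip.servo_line(pre,vel=.2)
c=viewer.get_calibration("wrist"); im=viewer.get_image("wrist"); cv2.imwrite("pics/w1.png",im[:,:,::-1])
print(s,manip.current_tool_pos(),project(c,[H+.068*G,H-.068*G,H]),manip.current_clock(),manip.current_q())
E
```

```text
0.2
-1 [ 0.52812289 -0.447871    0.20953584] [[320.03688839 104.79000644]
 [319.68251272 275.34607274]
 [319.84686361 196.24628343]] 6.5 [ 0.91542993  0.89795808 -0.03134239  1.03414739 -0.44652453  1.69079266
 -0.75330377]
```

View pics/w1.png

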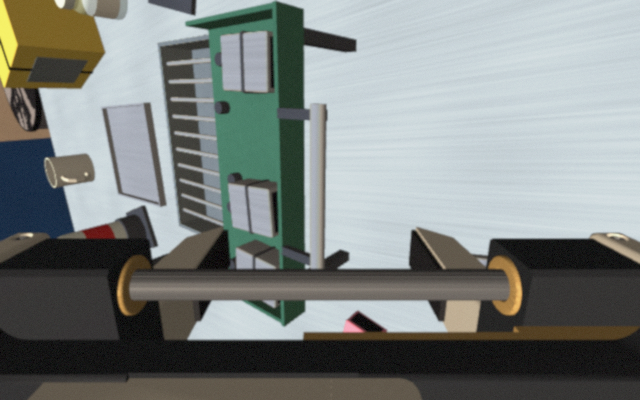

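The bar appears at column 318, rows 104–270, within 2 px of the prediction, so I'll grasp and swing.

```bash
python3 - <<'E'
from h import *
H=np.array([.5346,-.3918,.137]); q,z=hq(-1)
hinge=H+Y*.164-Z*.027; a0=np.arctan2(27,164); r=np.hypot(.164,.027)
pt=lambda t: hinge+r*(-np.cos(t+a0)*Y+np.sin(t+a0)*Z)+.019*z
manip.servo_line(H+.019*z,vel=.12)
effector.close(12); print("gap",manip.current_finger_gap(),manip.current_force())
for t in np.arange(.1,1.29,.1):
    manip.servo_line(pt(t),vel=.15)
    print(round(t,2),round(manip.current_finger_gap(),4),np.round(manip.current_force(),1))
    if manip.current_finger_gap()<.009: break
manip.sleep(1.)
im=viewer.get_image("top"); cv2.imwrite("pics/tipped.png",im[100:260,260:480,::-1].repeat(3,0).repeat(3,1))
print(manip.current_clock())
E
```

```text
gap 0.011398587100890256 [-1.51853188  3.31387315  4.89700565]
0.1 0.0114 [ 1.9  3.4 -5.3]
0.2 0.0115 [ 0.9  3.  -5.5]
0.3 0.0113 [ 0.5  1.2 -4.1]
0.4 0.0114 [-1.4 -2.  -2.1]
0.5 0.0113 [-3.2 -6.2 -0.6]
0.6 0.0117 [-2.5 -5.   1.5]
0.7 0.0114 [-2.8 -5.2  4. ]
0.8 0.0118 [-3.3 -5.7  4.6]
0.9 0.0113 [-3.3 -4.9  6.6]
1.0 0.0114 [-2.6 -3.5  7.8]
1.1 0.0114 [-2.8 -3.6  9.5]
1.2 0.0115 [-1.1 -1.6  7.6]
12.925
```

View pics/tipped.png

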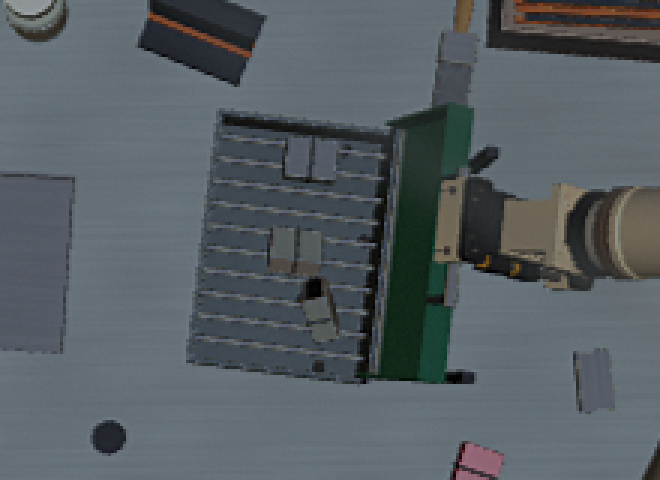

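Tray is tipped and the coupons are on the bars: two flat at (310,158) and (295,250), and one on edge at (320,312). I'll lower the tray, release and look.

```bash
python3 - <<'E'
from h import *
H=np.array([.5346,-.3918,.137]); q,z=hq(-1)
hinge=H+Y*.164-Z*.027; a0=np.arctan2(27,164); r=np.hypot(.164,.027)
pt=lambda t: hinge+r*(-np.cos(t+a0)*Y+np.sin(t+a0)*Z)+.019*z
for t in [1.05,.9,.75,.6,.45,.3,.15,0]: manip.servo_line(pt(t),vel=.15)
print(manip.current_finger_gap(),manip.current_force())
effector.open_jaws(); manip.servo_line(H-.08*z,vel=.15)
manip.servo_line(H-.08*z+[0,0,.2],vel=.25)
# look down over the grate
g=hinge+.105*Y; 
manip.move_pose([g[0]-.06,g[1],.42],down(yaw).as_quat())
np.save("cal.npy",viewer.get_calibration("wrist"),allow_pickle=True)
im=viewer.get_image("wrist"); cv2.imwrite("pics/w2.png",im[:,:,::-1])
c=viewer.get_calibration("wrist"); g[2]=.048
print(project(c,[g+a*.14*G+b*.096*Y for a,b in((1,1),(1,-1),(-1,-1),(-1,1))]),c['eye'],manip.current_clock(),manip.current_q())
E
```

```text
0.011206933623754368 [-2.45001607  5.00223661 -1.47497673]
[[455.23991745  71.88654986]
 [442.68199713 196.89928105]
 [270.59059851 197.44406835]
 [264.89619465  72.77335951]] [ 0.5197664  -0.05337537  0.57617059] 19.8417 [ 0.49057302  0.13077643 -0.33323363  1.58464106  0.0426615   1.43495799
  0.01932592]
```

View pics/w2.png

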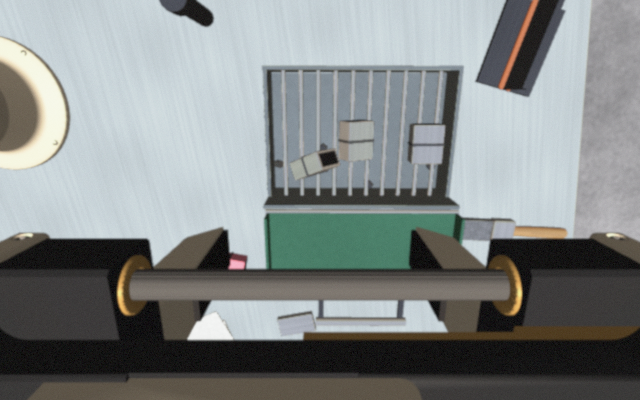

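Tray is empty and level. Coupon A lies flat at (428,144), B is at (356,140) and C is on edge at (315,162). Next is a closer look.

```bash
python3 - <<'E'
from h import *
p=np.array(manip.current_tool_pos()); p[2]=.26
manip.servo_line(p+.05*G,vel=.25)
c=viewer.get_calibration("wrist"); im=viewer.get_image("wrist"); cv2.imwrite("pics/w3f.png",im[:,:,::-1])
np.savez("w3.npz",**c)
cv2.imwrite("pics/w3.png",cv2.resize(im[0:240,170:490,::-1],None,fx=2.5,fy=2.5,interpolation=cv2.INTER_CUBIC))
g=np.array([.5346,-.3918,.048])+.269*Y
print(project(c,[g+a*.14*G+b*.096*Y for a,b in((1,1),(1,-1),(-1,-1),(-1,1))]),c['eye'],manip.current_tool_pos())
E
```

```text
[[464.72797045  62.20584896]
 [445.52020779 235.96086742]
 [208.01585238 236.0068054 ]
 [190.96248104  62.35881812]] [ 0.56924551 -0.06025063  0.41777768] [ 0.55995424 -0.13430142  0.26159901]
```

View pics/w3.png

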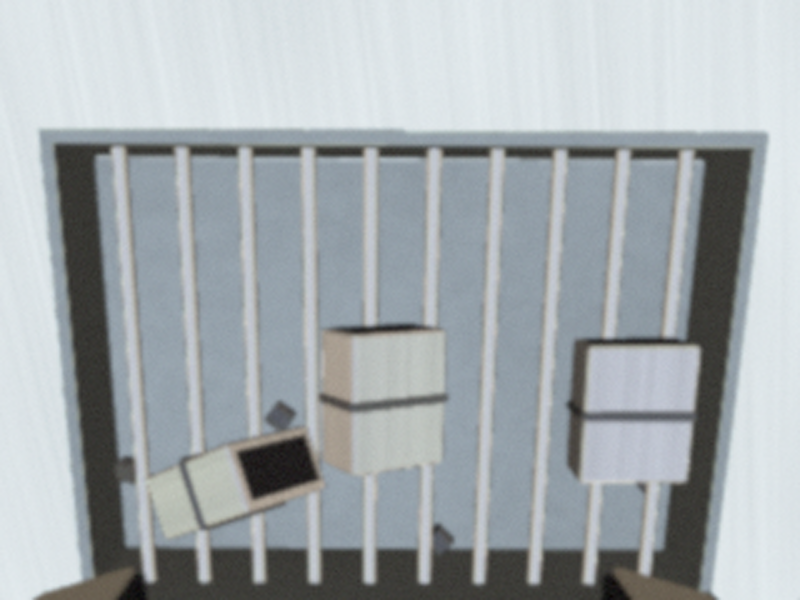

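A is flat at crop (637,412). B is rolled about 28° about its long axis, dipping into a gap, at (383,400). C is wedged on an edge, pitched about 45°, at (235,485). At least four slugs are visible below the bars. I'll take A, then B, and topple C afterwards.

```bash
cat >> h.py <<'E'
D0=np.array([.5632,.2371,.004]); dy=-.075
DX=np.array([np.cos(dy),np.sin(dy),0]); DY=np.array([-DX[1],DX[0],0])
def pick(p,ang,tz,f=25):
    q=down(ang).as_quat()
    manip.move_pose([p[0],p[1],.2],q); manip.servo_line([p[0],p[1],tz],vel=.15)
    effector.close(f); print("closed",round(manip.current_finger_gap(),4))
    manip.servo_line([p[0],p[1],.2],vel=.15); g=manip.current_finger_gap(); print("lifted",round(g,4)); return g
def place(u,v,tz,ang=dy):
    p=D0+u*DX+v*DY; q=down(ang).as_quat()
    manip.move_pose([p[0],p[1],.2],q); manip.servo_line([p[0],p[1],.06],vel=.2)
    g=manip.current_finger_gap(); print("before place",round(g,4))
    manip.servo_line([p[0],p[1],tz],vel=.08); print("F",np.round(manip.current_force(),1))
    effector.open_jaws(); manip.servo_line([p[0],p[1],.2],vel=.2)
E
python3 - <<'E'
from h import *
c=dict(np.load("w3.npz")); P=lambda x,y,z: onplane(c,(170+x/2.5,y/2.5),z)[0]
A=P((590+697)/2,412,.076); B=P(383,400,.075); C=P(235,485,.08); Ctop=P(245,475,.11)
g=np.array([.5346,-.3918,.048])+.269*Y
for n,p in zip("ABCT",(A,B,C,Ctop)): print(n,p,"grate xy",(p-g)@G,(p-g)@Y)
e=[P(*k,.076) for k in ((590,342),(697,345),(686,482),(580,480))]
print("A size",np.linalg.norm(e[0]-e[1]),np.linalg.norm(e[1]-e[2]), "yaw rel",np.arctan2(*((e[1]-e[0]+e[2]-e[3])[[1,0]])))
A=np.mean(e,0); print(A)
pick(A,yaw,.060)
place(0,-.065,.0175)
manip.move_pose(list(B[:2]-.07*Y[:2])+[.26],down(yaw).as_quat())
c=viewer.get_calibration("wrist"); im=viewer.get_image("wrist"); np.savez("w4.npz",**c)
cv2.imwrite("pics/w4.png",cv2.resize(im[0:240,170:490,::-1],None,fx=2.5,fy=2.5,interpolation=cv2.INTER_CUBIC)); print(manip.current_clock())
E
```

```text
A [ 0.67006802 -0.14327441  0.076     ] grate xy 0.10210752015900613 -0.005010211678836145
B [ 0.56475585 -0.1246289   0.075     ] grate xy -0.004733101010620637 -0.00017408924321203752
C [ 0.49931313 -0.15118524  0.08      ] grate xy -0.06618100640022966 -0.03498995905358587
T [ 0.50995224 -0.13972297  0.11      ] grate xy -0.057117570639695435 -0.02224521836622646
A size 0.04302508460648061 0.0572488679558724 yaw rel -0.15398543822252822
[ 0.66785925 -0.14374867  0.076     ]
closed 0.0456
lifted 0.0454
before place 0.0457
F [ 0.4  0.7 -0.8]
30.425
```

View pics/w4.png

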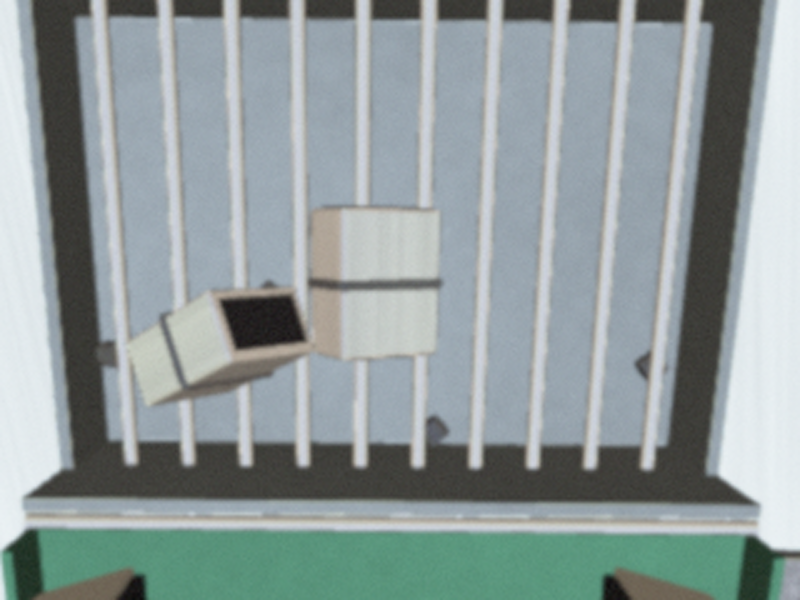

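A is out. I'll grip B off-centre, 14 mm in +Y, to keep the left finger clear of C.

```bash
python3 - <<'E'
from h import *
c=dict(np.load("w4.npz")); P=lambda x,y,z: onplane(c,(170+x/2.5,y/2.5),z)[0]
B=P(375,282,.07); print(B)
pick(B+.014*Y,yaw-.0,.056)
place(0,-.014,.0165)   # coupon centre ends near v=0... grip is offset
manip.move_pose(list(B[:2]-.075*Y[:2]-.03*G[:2])+[.26],down(yaw).as_quat())
c=viewer.get_calibration("wrist"); im=viewer.get_image("wrist"); np.savez("w5.npz",**c)
t=viewer.get_image("top")[145:235,210:400,::-1]
a=cv2.resize(im[0:240,170:490,::-1],(480,360),interpolation=cv2.INTER_CUBIC); b=cv2.resize(t,(480,227),interpolation=cv2.INTER_CUBIC)
cv2.imwrite("pics/w5.png",np.vstack([a,b])); print(manip.current_clock())
E
```

```text
[ 0.56363914 -0.13481448  0.07      ]
closed 0.0522
lifted 0.052
before place 0.0517
F [-2.8  3.1  5.8]
40.275
```

View pics/w5.png

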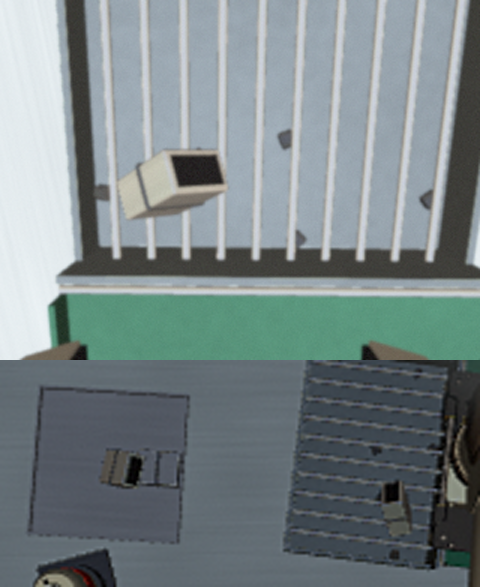

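B came up tilted and I had the sign of its grip offset wrong. It now leans on A in the drip tray, at lower panel (120,467) with A at (162,467). I'll re-grip B, shift it +16 mm away from A and release it to fall flat.

```bash
python3 - <<'E'
from h import *
tc=viewer.get_calibration("top"); f=190/480
p=onplane(tc,(210+122*f,145+(467-360)*f*90/227/f if 0 else 145+(467-360)*90/227),.04)[0]
print("B",p,"u,v",(p-D0)@DX,(p-D0)@DY)
u,v=(p-D0)@DX,(p-D0)@DY
q=down(dy).as_quat()
def at(v_,z,vel=.12): w=D0+u*DX+v_*DY; manip.servo_line([w[0],w[1],z],vel=vel)
w=D0+u*DX+v*DY; manip.move_pose([w[0],w[1],.2],q)
at(v,.018,.15); effector.close(25); print("gap",manip.current_finger_gap())
at(v,.045); at(v+.016,.045)
print("gap",manip.current_finger_gap())
z=.045; f0=np.array(manip.current_force())
while z>.014:
    z-=.003; at(v+.016,z,.05)
    if (np.array(manip.current_force())-f0)[2]>4: break
print("z",z,manip.current_force()-f0)
effector.open_jaws(); at(v+.016,.2,.2)
w=D0-.07*DY; manip.move_pose([w[0],w[1],.26],q)
c=viewer.get_calibration("wrist"); im=viewer.get_image("wrist"); np.savez("w6.npz",**c)
cv2.imwrite("pics/w6.png",cv2.resize(im[0:240,150:490,::-1],None,fx=2,fy=2,interpolation=cv2.INTER_CUBIC)); print(manip.current_clock())
E
```

```text
B [0.55660554 0.21564001 0.04      ] u,v -0.004967934350372075 -0.021893782081866677
gap 0.04744100073118961
gap 0.04785691132313212
z 0.014999999999999993 [-1.47015998 -0.56498225 11.2630787 ]
49.5917
```

View pics/w6.png

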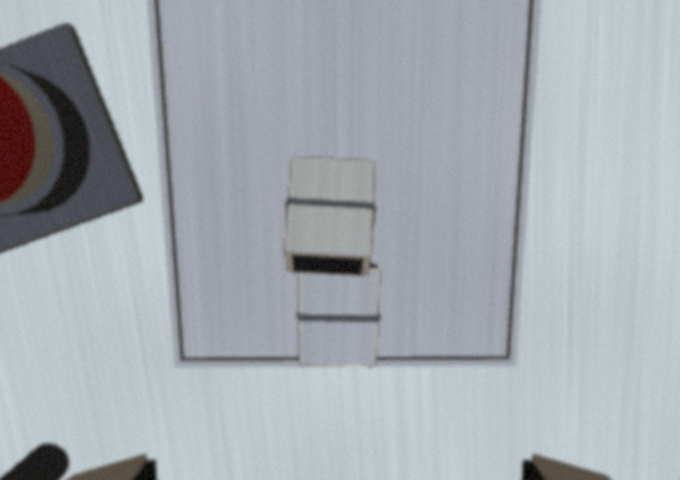

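```bash
python3 - <<'E'
from h import *
c=dict(np.load("w6.npz")); P=lambda x,y,z: onplane(c,(150+x/2,y/2),z)[0]
uv=lambda p:np.round([(p-D0)@DX,(p-D0)@DY],4)
for n,k in dict(rimL=(181,358,.014),rimR=(509,358,.014),A_nl=(299,366,.032),A_nr=(376,366,.032),A_fl=(298,272,.032),A_fr=(379,264,.032),bead_l=(298,317,.032),bead_r=(380,317,.032),B_fl=(291,158,.032),B_fr=(375,160,.032),B_nl=(288,255,.045),B_nr=(368,255,.045),rimLtop=(158,0,.014),rimRtop=(533,0,.014)).items(): print(n,uv(P(*k)))
E
```

```text
rimL [-0.0968 -0.0956]
rimR [ 0.1036 -0.0958]
A_nl [-0.0236 -0.096 ]
A_nr [ 0.0215 -0.0961]
A_fl [-0.0232 -0.0413]
A_fr [ 0.0223 -0.0369]
bead_l [-0.0237 -0.067 ]
bead_r [ 0.0234 -0.067 ]
B_fl [-0.0259  0.0197]
B_fr [0.0193 0.0186]
B_nl [-0.0277 -0.0307]
B_nr [ 0.0156 -0.0307]
rimLtop [-0.0962  0.1003]
rimRtop [0.103  0.0999]
```

B's near end still rests on A, and A sits right at the rim. I'll shift B by +16 mm and then slide A by +7 mm.

```bash
python3 - <<'E'
from h import *
q=down(dy).as_quat()
def regrip(u,v,dv,z0,lift,zend):
    at=lambda v_,z,vel=.12: manip.servo_line(list((D0+u*DX+v_*DY)[:2])+[z],vel=vel)
    manip.move_pose(list((D0+u*DX+v*DY)[:2])+[.12],q)
    at(v,z0,.15); effector.close(25); at(v,z0+lift); at(v+dv,z0+lift)
    print("gap",manip.current_finger_gap()); f0=np.array(manip.current_force()); z=z0+lift
    while z>zend+1e-6:
        z-=.002; at(v+dv,z,.05)
        if manip.current_force()[2]-f0[2]>4: break
    print("z",z); effector.open_jaws(); at(v+dv,.12,.2)
regrip(-.004,-.005,.016,.018,.02,.0165)
regrip(0,-.067,.007,.0175,.004,.0175)
w=D0-.07*DY; manip.move_pose([w[0],w[1],.26],q)
c=viewer.get_calibration("wrist"); im=viewer.get_image("wrist"); np.savez("w7.npz",**c)
cv2.imwrite("pics/w7.png",cv2.resize(im[0:240,150:490,::-1],None,fx=2,fy=2,interpolation=cv2.INTER_CUBIC)); print(manip.current_clock())
E
```

```text
gap 0.04614950410088489
z 0.01599999999999998
gap 0.045574299939132604
z 0.0175
62.025
```

View pics/w7.png

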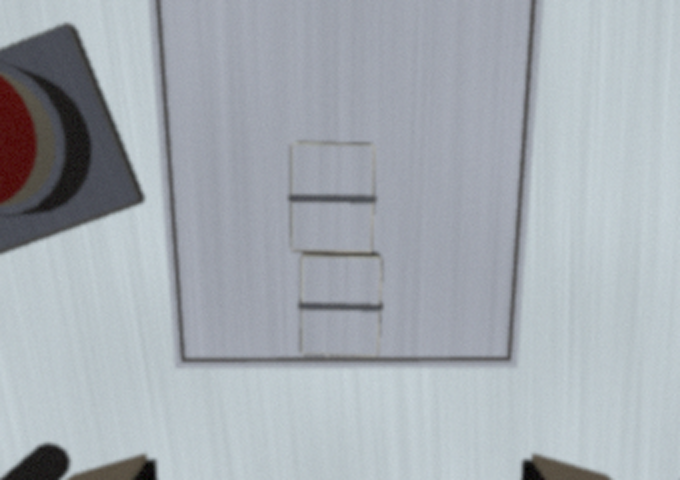

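Both coupons are flat and side by side in the drip tray. Next I'll topple C on the grate by pushing its top edge toward +Y with closed fingers.

```bash
python3 - <<'E'
from h import *
c=dict(np.load("w5.npz")); P=lambda x,y,z: onplane(c,(170+x/1.5,y/1.5),z)[0]
n,fa=P(178,192,.108),P(165,152,.108); d=fa-n; print("edge len (28?)",np.linalg.norm(d)); d/=np.linalg.norm(d)
g=np.array([.5346,-.3918,.048])+.269*Y
s=n-d*.025; print("grate xy near",(n-g)@G,(n-g)@Y,"start",(s-g)@Y)
q=down(np.arctan2(d[1],d[0])-np.pi/2).as_quat()
effector.close(10)
manip.move_pose([s[0],s[1],.2],q); manip.servo_line([s[0],s[1],.092],vel=.15)
print(manip.current_force())
for k in (.01,.02,.03,.04,.05,.06,.07):
    e=s+d*k; manip.servo_line([e[0],e[1],.092],vel=.06); print(k,np.round(manip.current_force(),1))
manip.servo_line([s[0],s[1],.2],vel=.25); effector.open_jaws()
manip.move_pose(list((g-.075*Y-.05*G)[:2])+[.26],down(yaw).as_quat())
c=viewer.get_calibration("wrist"); im=viewer.get_image("wrist"); np.savez("w8.npz",**c)
cv2.imwrite("pics/w8.png",cv2.resize(im[0:240,170:490,::-1],None,fx=2,fy=2,interpolation=cv2.INTER_CUBIC)); print(manip.current_clock())
E
```

```text
edge len (28?) 0.024228002363142646
grate xy near -0.06218808076885582 -0.03765398818832253 start -0.06154606728733444
[-0.57058758  0.93038925  0.23194347]
0.01 [ 0.1 -0.   0.5]
0.02 [ 0.1 -0.7 -1. ]
0.03 [-0.3 -1.1  0.6]
0.04 [ 0.8 -0.1  0.4]
0.05 [-0.6  0.3 -0.2]
0.06 [-0.3 -0.1 -0. ]
0.07 [-0.6 -0.5  0.9]
70.4083
```

View pics/w8.png

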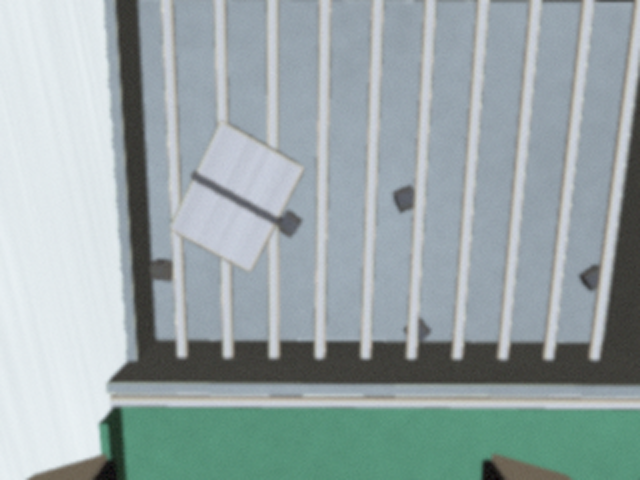

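C is now flat at crop (238,197), and all five slugs are in the box at (290,222), (404,198), (160,270), (417,330) and (590,277). I'll pick C up and place it.

```bash
python3 - <<'E'
from h import *
c=dict(np.load("w8.npz")); P=lambda x,y: onplane(c,(170+x/2,y/2),.076)[0]
k=[P(222,122),P(303,168),P(250,270),P(175,230)]; m=np.mean(k,0)
d=k[1]-k[0]+k[2]-k[3]; a=np.arctan2(d[1],d[0]); print(m,a,np.linalg.norm(k[1]-k[0]),np.linalg.norm(k[2]-k[1]))
a=(a-dy+np.pi/2)%np.pi-np.pi/2+dy
g=pick(m,a,.060)
if .04<g<.05:
    place(.003,.066,.0175)
    w=D0-.07*DY; manip.move_pose([w[0],w[1],.28],down(dy).as_quat())
    c=viewer.get_calibration("wrist"); im=viewer.get_image("wrist"); np.savez("w9.npz",**c)
    cv2.imwrite("pics/w9.png",cv2.resize(im[0:240,150:490,::-1],None,fx=2,fy=2,interpolation=cv2.INTER_CUBIC))
print(manip.current_clock())
E
```

```text
[ 0.49082669 -0.12033082  0.076     ] -0.6234206231267796 0.04360354752278455 0.055490359177970135
closed 0.0458
lifted 0.0458
before place 0.0455
F [ 0.6 -0.4 -1.3]
79.8
```

View pics/w9.png

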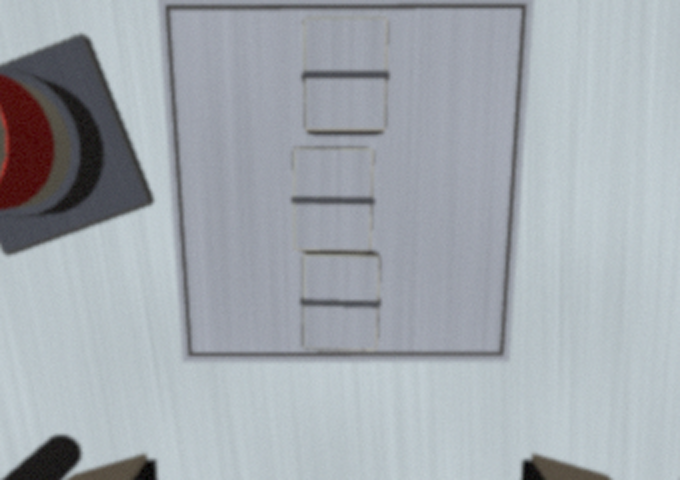

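Three coupons lie flat and separate. Now I'll press the cap.

```bash
python3 - <<'E'
from h import *
x,y=.387,.277; q=down(dy).as_quat()
effector.close(10); p=manip.current_tool_pos(); manip.servo_line([p[0],p[1],.34],vel=.25)
manip.move_pose([x,y,.3],q); manip.servo_line([x,y,.228],vel=.12); manip.sleep(.3)
f0=np.array(manip.current_force()); z=.228; zc=None
while z>.200:
    z-=.001; manip.servo_line([x,y,z],vel=.03); f=manip.current_force()[2]-f0[2]
    if f>1.5: print(round(z,3),round(f,2),round(manip.current_tool_pos()[2],4))
    if f>9: break
manip.sleep(.4)
cv2.imwrite("pics/cap.png",cv2.resize(viewer.get_image("scene")[130:260,300:480,::-1],None,fx=3,fy=3))
manip.servo_line([x,y,.32],vel=.1); manip.move_pose([.4,0,.45],q)
t=viewer.get_image("top")[130:270,200:470,::-1]; cv2.imwrite("pics/end.png",cv2.resize(t,None,fx=2.9,fy=2.9,interpolation=cv2.INTER_CUBIC))
print(manip.current_clock())
E
```

```text
0.216 1.86 0.2161
0.215 2.77 0.2151
0.214 3.26 0.2141
0.213 3.64 0.2131
0.212 5.13 0.2121
0.211 6.15 0.2113
0.21 15.06 0.2111
90.9417
```

View pics/end.png

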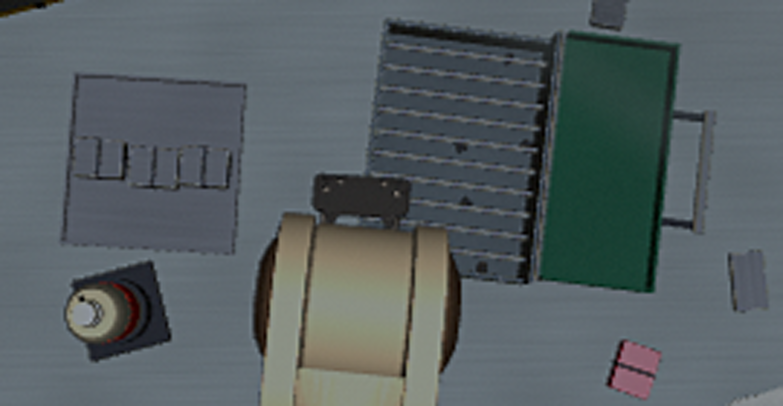

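The force curve (1.9 to 6 N, then a hard stop at 15 N) shows the cap went fully down before it sprang up. The picture shows three coupons in the drip tray at (100,158), (152,165) and (205,167). The tip tray is level and empty, and the bars are clear, so I'm handing in.

```bash
python3 -c "
from h import *
print(manip.hand_in())"
```

```text
the job is handed in; nothing more can be done
None
```

I handed the job in at about 91 s of the 200 s allowed; no verdict came back. The tray was tipped and lowered, all five slugs are in the catch box, the three coupons lie flat and separate in the drip tray, the cap was pressed fully down and released, and I did not touch the torch, gauge, mug or pink look-alike.

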